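# Clamp the glued shoe heel in the drawer of the shoe-care box

### The arm

A 6-joint arm with a two-finger parallel gripper is mounted at the origin on the work surface. World frame = base frame: x ahead of the robot, y to its left, z up, the work surface at z = 0. Lengths are in m, angles in rad, forces in N, time in s.
With the tool pointing down it reaches from about 0.3 to 0.775 m from the base axis. Payload 14.6 kg.
Tool frame: the origin (TCP) lies at the very end of the fingers, on their centre line; the grasp point (between the pads) lies 19 mm behind it; z points along the fingers, y is the line along which they close (so a half turn about z gives the same grasp; the last joint's range is limited). The gripper opens to 94 mm and grips with 3 to 60 N. Pads are 16 mm wide; open, the fingers measure 119 mm over their backs; the gripper's body (75 mm by 177 mm) begins 78 mm behind the grasp point.
Start: joints at [-1.218, 0.3, 1.521, -0, 1.321, -0.067], TCP at [0.224, -0.502, 0.205] pointing down, gripper open.
Joint ranges: [-3.03, 3.03], [-0.79, 2.21], [0.23, 2.52], [-1.04, 4.18], [0, 3.07], [-2.55, 2.55]. Speed limits (rad/s): [2.22, 2.22, 2.57, 3.14, 3.14, 3.14].

### API

Orientations are given as [roll, pitch, yaw] about the fixed x, y, z axes, in that order (R = Rz(yaw) Ry(pitch) Rx(roll)).
In Python, from station import ctrl, cams gives the robot as it stands. The module is installed in compiled form; this text tells all that it offers.
- The arm moves only by the tool arm_command, never from a script. Its argument "plan" is a list that holds one entry, the list of rows, each a list of 7 numbers: the shift along the tool's x, y, z in parts of the range, where 1.0 means 60 cm, then the turn, a rotation vector about the tool's x, y, z in normalised numbers (1 is pi rad), then the closure, from -1 (fully open) to 1 (shut). A call has 1 to 12 rows; each row is the pose to reach, as a shift and turn from the pose commanded when the call began, along the tool's axes at that moment; what a row does not reach only later rows make up. A row lasts 1/10 s, in which the tool goes at most 50 mm and 8.59 degrees, less where a joint would pass 70% of its speed; a pose out of reach is approached as far as the arm can. Shift and turn numbers lie between -1 and 1, and a call with a number outside is refused. A call with a gripper value outside its range is refused whole. The fingers move at their own pace and stop on an object; "squeeze" is the grip in N (left out, the last holds). Time passes only in rows, so rows that repeat a pose let the fingers close. It gives the time, the measured TCP pose, the force, the opening and the grip force at its end, in the units of the state.
- ctrl.get_obs(): the state, without advancing time (a new reading comes with each control period).
- cams.camera(name): name is "side" or "top"; returns (picture, depth): 420x560x3 uint8, blue, green, red; 420x560 float32, m along the optical axis (not along the pixel's ray), 0 where there is no reading.
- cams.camera_info(name): a dict with "fx", "fy", "cx", "cy" (pixels), "dist_coeffs" ([k1, k2, p1, p2, k3] as OpenCV has them; the pictures are not rectified), "world_to_cam" (4x4, takes a point from world to camera coordinates). Camera axes: x right, y down, z forward; pixel columns grow to the right and rows downward; lengths in m; the calibration is good to about 2 mm. A picture is of the moment at which its call begins. camera_info takes no time and is no camera call.
- ctrl.hand_in(): hands the job in; it is judged then, once.
The state is a dict: "time_s": time; "qpos": joint angles; "joint_vel": joint speeds; "tau": joint torques, N m; "ee_pos": TCP position; "eef_rot": TCP orientation; "force": force on the tool from outside, world axes, zero at the start; "moment": the same for the moment, N m; "grip_width": finger opening in m; "grip_force": force on a finger pad.
Only numpy, scipy, OpenCV 4.12 (cv2) and the standard library are available. Lean on these libraries where they do the work, as an engineer would, in place of code of your own. Each camera call takes 0.05 s, during which the arm holds its last target. There are 200 camera calls.

### The job

Pull the drawer of the wooden shoe-care box fully open; a trigger clamp is screwed to its floor, with a freshly glued shoe heel sitting in it. Squeeze the trigger against the grip again and again, as with a one-hand bar clamp, until the moving jaw's sprung pad has come up to the heel and bears on it with its spring about half compressed, never pushing the pad all the way home against its jaw, for that would crush the glue joint. Work the clamp by trigger and grip only, without touching the moving jaw or the heel, leave the scraper and the insole beside the box alone, and finish while still holding the trigger squeezed, because the clamp slackens when it is let go.

Things in the scene. Friction and masses are not known exactly. Their poses are not given: they have to be found in the camera images.
- cabinet: wooden box, 260 deep (x) by 380 wide (y) by 165 high (z) mm, standing on the bench, origin at the foot of its front face, in the middle; the front, with the drawer, looks to -x, the box extends 260 mm to +x. It does not move. Its yaw is also that of the drawer and of the clamp
- drawer (a joint): how far the drawer is pulled out along the box's -x, m: 0 shut, 0.16 fully open (a hard stop); slides with about 5 N of friction and stays where it is left. Front panel 352 wide by 138 high mm, upper edge 152 mm above the bench; side walls 78 mm above the bench
- drawer_handle (a point): middle of the drawer's handle: a level round steel bar, 10 mm thick and 130 mm long (along the box's y), 50 mm in front of the drawer's front (centre line) and 146 mm above the bench, on two posts 55 mm either side of the middle. 45 mm of free room behind it, so keep the gripper only partly open (about 35 mm) to take it from above
- clamp: fixed part of the trigger clamp, on the drawer floor, moving with the drawer. Origin in the drawer's middle, 18 mm above the bench, 75 mm behind the drawer front; axes as the box's, bar along y. From -y to +y: moving jaw, pad, heel, fixed jaw (bright plate 60 by 14 by 90 mm high, face to the heel at y = -22 mm), trigger, grip. Tops: trigger and grip z = 122 mm, both jaws z = 90 mm
- squeeze (a point): point fixed to the clamp, at its (0, 62, 105) mm: midway between the outer faces of trigger and grip while the trigger is at rest, at the height to squeeze them (17 mm below their tops). The outer faces are then 62 mm apart along y; fully squeezed 40 mm apart
- grip: the clamp's fixed grip: black upright post, 28 (x) by 16 (y) mm, 12 to 122 mm above the drawer floor, origin on the drawer floor at clamp y = +85 mm; its outer face looks to +y (y = +93 mm) and is free
- trigger: the clamp's trigger: black upright blade, 26 (x) by 10 (y) mm, from 48 to 122 mm above the drawer floor, origin on the drawer floor at clamp y = +36 mm when at rest; its outer face looks to -y (y = +31 mm at rest); it slides towards +y, to the grip
- trigger_slide (a joint): trigger travel towards the grip, m: 0 at rest, 0.022 fully squeezed. A return spring (3 N at rest, 5 N fully squeezed) brings it back when released. On the squeeze it carries the jaw along through a ratchet with 6 mm teeth (up to 6 mm of each stroke is lost); on the return stroke the jaw stays behind, held only by about 3 N of friction
- jaw_slide (a joint): advance of bar and moving jaw towards the heel (+y), m, range 0 to 0.085; starts between 0 and 0.03, which leaves about 25 to 60 mm between pad and heel
- jaw: bar with the moving jaw (bright plate 56 by 12 by 80 mm at the bar's -y end) and the pad it carries; origin where the clamp's is when jaw_slide is 0
- pad: black rubber pad, 46 (x) by 8 (y) by 44 (z) mm, on two spring plungers in front of the moving jaw, with 16 mm of free gap behind it; origin at the foot of its front face (the face that meets the heel, 44 to 88 mm above the drawer floor)
- pad_spring (a joint): how far the pad is pushed back towards its jaw, m: 0 free, 0.016 home (gap closed). Spring of 1200 N/m, so 0.008 is about 10 N; squeezing to there takes about 18 N on the trigger. If the trigger is let go it slackens to about 0.0025
- heel: glued shoe heel, D-shaped, 53 (x) by 36 (y) by 44 (z) mm, brown cork layers on a black rubber tip, 0.12 kg, loose on the clamp's two rails 40 mm above the drawer floor, up against the fixed jaw; origin at the centre of its underside
- scraper: orange plastic scraper, 170 mm long and 14 mm high, lying on the bench to the right of the box (-y side); leave alone
- insole: yellow insole, 220 mm long and 6 mm thick, lying on the bench to the left of the box (+y side); leave alone

How it is judged:
By the outcome, as a careful person would: the job done as asked, in the order asked, and still so for the second after the job is handed in, while the arm keeps its last pose, push and grip.
It also fails if it takes over 48 s, if anything falls off the work surface, if the arm or the gripper's body presses on something with over 40 N, if the wrist force passes 120 N, or if a joint passes its speed limit or range.

## Working session

There is one attempt and no reset: what is moved stays moved. The work goes in short steps, Python scripts to look and compute and a tool call to move; the robot and the scene stay as the last step left them, time stands still between calls to the robot, and variables do not carry over. Pictures are saved under pics/ and viewed, at most 10 in all, crops included, and the job is handed in when it is done.

Besides the shell and the picture viewer there is one more tool, called after "Call:" by a JSON object that holds its "fn" and its "kwargs". arm_command: Moves the arm, as the interface text tells. Its arguments: {"type":"object","properties":{"plan":{"type":"array"},"squeeze":{"type":"number"}},"required":["plan"]}

```bash
mkdir -p pics
cat > h.py <<'E'
import numpy as np, cv2
from scipy.spatial.transform import Rotation as R
from station import ctrl, cams
def snap(name,fn,crop=None,s=1):
    im,d=cams.camera(name); np.savez('/tmp/'+fn+'.npz',im=im,d=d)
    show(im,fn,crop,s); return im,d
def show(im,fn,crop=None,s=1):
    if crop: im=im[crop[1]:crop[3],crop[0]:crop[2]]
    cv2.imwrite('pics/'+fn+'.png',cv2.resize(im,None,fx=s,fy=s,interpolation=cv2.INTER_CUBIC))
def ray(name,u,v):
    i=cams.camera_info(name);K=np.array([[i['fx'],0,i['cx']],[0,i['fy'],i['cy']],[0,0,1]])
    p=cv2.undistortPoints(np.array([[[u,v]]],float),K,np.array(i['dist_coeffs'],float))[0,0]
    T=np.linalg.inv(np.array(i['world_to_cam']));return T[:3,:3]@[p[0],p[1],1],T[:3,3]
def atz(name,u,v,z):
    r,o=ray(name,u,v);return o+r*(z-o[2])/r[2]
def atd(name,d,u,v):
    r,o=ray(name,u,v);return o+r*d[int(round(v)),int(round(u))]
def proj(name,P):
    i=cams.camera_info(name);K=np.array([[i['fx'],0,i['cx']],[0,i['fy'],i['cy']],[0,0,1]])
    T=np.array(i['world_to_cam']);rv=cv2.Rodrigues(T[:3,:3])[0]
    return cv2.projectPoints(np.array(P,float).reshape(-1,3),rv,T[:3,3],K,np.array(i['dist_coeffs'],float))[0][:,0]
E
python3 - <<'E'
from h import *
snap('top','t0',s=1.4);snap('side','s0',s=1.4)
for n in('top','side'):print(np.round(cams.camera_info(n)['world_to_cam'],3))
o=ctrl.get_obs();print(o['ee_pos'],o['eef_rot'],o['grip_width'],o['force'])
E
```

```text
[[ 0.023 -1.    -0.011  0.021]
 [-0.992 -0.022 -0.124  0.652]
 [ 0.124  0.014 -0.992  0.851]
 [ 0.     0.     0.     1.   ]]
[[ 0.997  0.076 -0.    -0.657]
 [ 0.072 -0.943 -0.324  0.017]
 [-0.025  0.323 -0.946  1.283]
 [ 0.     0.     0.     1.   ]]
[ 0.2240862  -0.5020336   0.20494882] [-3.14057434e+00 -5.07264169e-05  4.19837936e-01] 0.09384408171202178 [-0.07898102 -0.53410013  0.72452227]
```

View pics/t0.png

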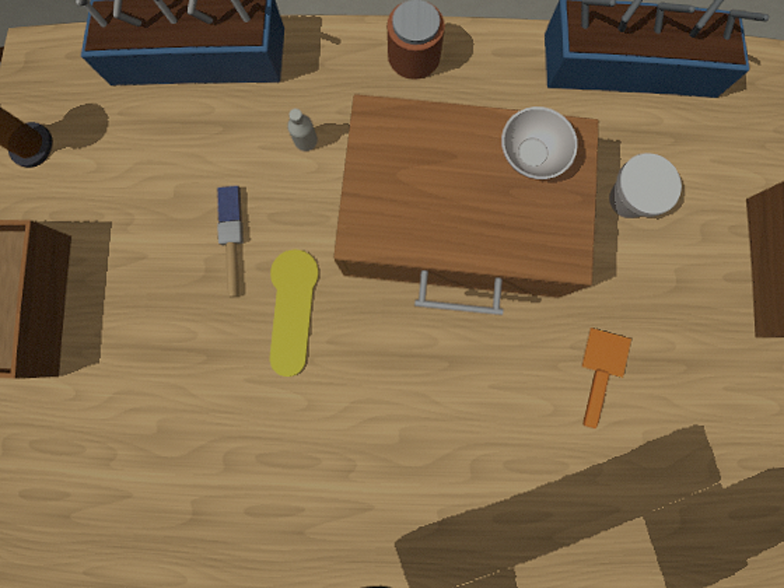

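View pics/s0.png

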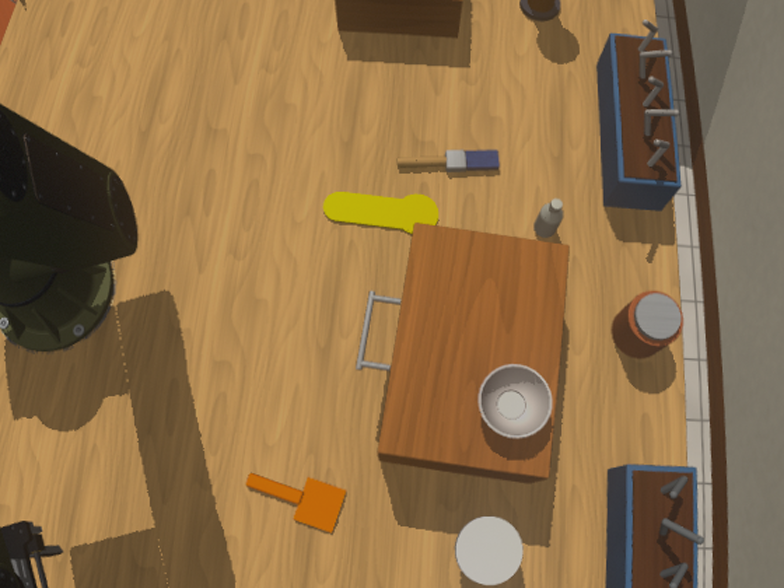

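Top view: box front top corners at (336,262) and (591,283), handle bar ends at (417,304) and (501,311). Side view: bar ends at (372,294) and (359,367), box front corners at (414,224) and (380,455). The scraper and insole lie clear of the drawer's path.

Run:
```python
from h import *
def line(n,a,b,z):
    A=atz(n,a[0]/1.4,a[1]/1.4,z);B=atz(n,b[0]/1.4,b[1]/1.4,z);v=A-B
    print(n,A.round(4),B.round(4),'mid',((A+B)/2).round(4),'len',np.linalg.norm(v).round(4),'yaw',np.arctan2(-v[0],v[1]).round(4))
line('top',(417,304),(501,311),.146);line('side',(372,294),(359,367),.146)
line('top',(336,262),(591,283),.165);line('side',(414,224),(380,455),.165)
# point clouds
for n,f in(('top','t0'),('side','s0')):
    z=np.load('/tmp/%s.npz'%f);d=z['d']
    i=cams.camera_info(n);vv,uu=np.mgrid[0:420,0:560]
    K=np.array([[i['fx'],0,i['cx']],[0,i['fy'],i['cy']],[0,0,1]])
    p=cv2.undistortPoints(np.stack([uu.ravel(),vv.ravel()],1).astype(float)[:,None],K,np.array(i['dist_coeffs'],float))[:,0]
    T=np.linalg.inv(np.array(i['world_to_cam']))
    P=(np.c_[p,np.ones(len(p))]*d.ravel()[:,None])@T[:3,:3].T+T[:3,3]
    P=P[d.ravel()>0]
    top=P[(abs(P[:,2]-.165)<.006)&(P[:,0]>.4)&(P[:,0]<.8)&(abs(P[:,1])<.27)]
    print(n,len(top),top[:,2].mean(),cv2.minAreaRect(top[:,:2].astype(np.float32)*1000))
    h=P[(abs(P[:,2]-.146)<.012)&(P[:,0]>.33)&(P[:,0]<.47)&(abs(P[:,1])<.12)]
    print(len(h),h.mean(0) if len(h) else 0, cv2.minAreaRect(h[:,:2].astype(np.float32)*1000) if len(h)>3 else 0)
```

```text
top [ 0.6221 -0.0071  0.146 ] [ 0.6144 -0.131   0.146 ] mid [ 0.6182 -0.069   0.146 ] len 0.1241 yaw -0.062
side [ 0.6252 -0.0076  0.146 ] [ 0.6152 -0.1292  0.146 ] mid [ 0.6202 -0.0684  0.146 ] len 0.122 yaw -0.0827
top [0.6788 0.1121 0.165 ] [ 0.6562 -0.2598  0.165 ] mid [ 0.6675 -0.0738  0.165 ] len 0.3727 yaw -0.0606
side [0.685  0.1127 0.165 ] [ 0.6596 -0.2642  0.165 ] mid [ 0.6723 -0.0758  0.165 ] len 0.3777 yaw -0.0673
top 11472 0.1650819159870907 ((740.1649780273438, -77.75787353515625), (379.6983337402344, 146.67803955078125), 85.70957946777344)
0 0 0
side 10029 0.16508630702956836 ((739.3019409179688, -77.40464782714844), (379.2692565917969, 145.6238555908203), 86.06520080566406)
0 0 0
```

Run:
```python
from h import *
for n,f in(('top','t0'),('side','s0')):
    d=np.load('/tmp/%s.npz'%f)['d']
    i=cams.camera_info(n);vv,uu=np.mgrid[0:420,0:560]
    K=np.array([[i['fx'],0,i['cx']],[0,i['fy'],i['cy']],[0,0,1]])
    p=cv2.undistortPoints(np.stack([uu.ravel(),vv.ravel()],1).astype(float)[:,None],K,np.array(i['dist_coeffs'],float))[:,0]
    T=np.linalg.inv(np.array(i['world_to_cam']))
    P=(np.c_[p,np.ones(len(p))]*d.ravel()[:,None])@T[:3,:3].T+T[:3,3]
    top=P[(abs(P[:,2]-.165)<.005)&(P[:,0]>.6)&(P[:,0]<1.05)&(P[:,1]<.2)&(P[:,1]>-.3)]
    c,s,a=r=cv2.minAreaRect(top[:,:2].astype(np.float32)*1000);yaw=np.radians(a-90);print(r,yaw)
    c=np.array(c)/1000;fx=np.array([np.cos(yaw),np.sin(yaw)]);print('front mid',c-.13*fx,'handle',c-.18*fx)
    h=P[(P[:,2]>.125)&(P[:,2]<.158)&(P[:,0]>.56)&(P[:,0]<.65)&(P[:,1]<.03)&(P[:,1]>-.18)]
    print(len(h),h.mean(0),h.max(0),cv2.minAreaRect(h[:,:2].astype(np.float32)*1000))
```

```text
((798.1324462890625, -82.30116271972656), (380.7082824707031, 261.2124328613281), 85.34074401855469) -0.08131935756946053
front mid [ 0.66856204 -0.07174129] handle [ 0.61872727 -0.06767981]
415 [ 0.62446821 -0.07043201  0.14988939] [ 0.64946953 -0.00324954  0.15421275] ((633.7177734375, -68.4346694946289), (128.392578125, 38.737030029296875), 86.4136962890625)
((799.0339965820312, -82.05010986328125), (381.1180725097656, 261.1466064453125), 85.44084167480469) -0.07957232389436855
front mid [ 0.66944534 -0.07171662] handle [ 0.61960355 -0.0677422 ]
362 [ 0.62435618 -0.07362633  0.14976761] [ 0.64970099 -0.00358676  0.1548211 ] ((629.7518310546875, -68.43843078613281), (39.864051818847656, 129.70822143554688), 0.01597483456134796)
```

```bash
cat >> h.py <<'E'
def delta(p,rpy):
    o=ctrl.get_obs();A=R.from_euler('xyz',o['eef_rot']);B=R.from_euler('xyz',rpy)
    print('t',round(o['time_s'],2),'d mm',(A.inv().apply(np.array(p)-o['ee_pos'])*1000).round(1),'rot',(A.inv()*B).as_rotvec().round(4))
E
python3 -c "
from h import *
delta([.619,-.068,.205],[np.pi,0,np.pi/2-.078])"
```

```text
t 0.1 d mm [ 5.375e+02 -2.354e+02  2.000e-01] rot [-9.000e-04 -6.000e-04 -1.073e+00]
```

Units first: shifts go in shares of 60 cm and turns go in shares of pi rad. So 537.5 mm / 600 = 0.8958, 493 mm / 600 = 0.8217, -1.073 rad / 3.1416 = -0.3415.

Call:
{"fn": "arm_command", "kwargs": {"plan": [[[0.0733,-0.0317,0,0,0,-0.0286,0.25],[0.1483,-0.065,0,0,0,-0.0573,0.25],[0.2233,-0.0983,0,0,0,-0.0859,0.25],[0.2983,-0.13,0,0,0,-0.1146,0.25],[0.3733,-0.1633,0,0,0,-0.1432,0.25],[0.4483,-0.1967,0,0,0,-0.1719,0.25],[0.5233,-0.2283,0,0,0,-0.2005,0.25],[0.5967,-0.2617,0,0,0,-0.2292,0.25],[0.6717,-0.2933,0,0,0,-0.2578,0.25],[0.7467,-0.3267,0,0,0,-0.2865,0.25],[0.8217,-0.36,0,0,0,-0.3151,0.25],[0.8958,-0.3923,0,-0.0003,-0.0003,-0.3415,0.25]]], "squeeze": 25}}

```text
time_s: 1.3
ee_pos: [0.62, -0.0663, 0.2051]
eef_rot: [-3.141, 0.001, 1.497]
force: [-0.4, -0.8, 0.4]
grip_width: 0.0354
grip_force: 0.0
```

```bash
python3 -c "
from h import *
delta([.619,-.068,.127],[np.pi,0,np.pi/2-.078]);print(ctrl.get_obs()['grip_width'])"
```

```text
t 1.3 d mm [-1.6 -0.9 78.1] rot [-0.0002  0.0013  0.0038]
0.035355681976053266
```

Scaled: 78 mm / 600 = 0.13, 68 mm / 600 = 0.1133.

Call:
{"fn": "arm_command", "kwargs": {"plan": [[[0,0,0.0417,0,0,0,0.25],[0,0,0.0833,0,0,0,0.25],[0,0,0.1133,0,0,0,0.25],[0,0,0.13,0,0,0,0.25],[0,0,0.13,0,0,0,0.25],[0,0,0.13,0,0,0,0.7],[0,0,0.13,0,0,0,1],[0,0,0.13,0,0,0,1],[0,0,0.13,0,0,0,1]]], "squeeze": 25}}

```text
time_s: 2.2
ee_pos: [0.6194, -0.0684, 0.1282]
eef_rot: [3.14, 0.001, 1.493]
force: [0.3, -0.5, 2.2]
grip_width: 0.0094
grip_force: 25.0
```

Scaled: -157 mm / 600 = -0.2617, -156 mm / 600 = -0.26.

Call:
{"fn": "arm_command", "kwargs": {"plan": [[[0,-0.01,0,0,0,0,1],[0,-0.0333,0,0,0,0,1],[0,-0.0633,0,0,0,0,1],[0,-0.0933,0,0,0,0,1],[0,-0.1233,0,0,0,0,1],[0,-0.1533,0,0,0,0,1],[0,-0.1833,0,0,0,0,1],[0,-0.21,0,0,0,0,1],[0,-0.2333,0,0,0,0,1],[0,-0.25,0,0,0,0,1],[0,-0.26,0,0,0,0,1],[0,-0.2617,0,0,0,0,1]]]}}

```text
time_s: 3.4
ee_pos: [0.4628, -0.0559, 0.1281]
eef_rot: [3.139, 0.001, 1.493]
force: [5.5, 2.9, 2.4]
grip_width: 0.0091
grip_force: 25.0
```

Scaled: -4 mm / 600 = -0.0067, -3 mm / 600 = -0.005.

Call:
{"fn": "arm_command", "kwargs": {"plan": [[[0,-0.0017,0,0,0,0,1],[0,-0.0033,0,0,0,0,1],[0,-0.005,0,0,0,0,1],[0,-0.0067,0,0,0,0,1],[0,-0.0067,0,0,0,0,1]]]}}

```text
time_s: 3.9
ee_pos: [0.46, -0.0557, 0.1281]
eef_rot: [3.138, 0.001, 1.493]
force: [8.8, 3.6, 2.6]
grip_width: 0.0091
grip_force: 25.0
```

Scaled: -2 mm / 600 = -0.0033, -1 mm / 600 = -0.0017.

Call:
{"fn": "arm_command", "kwargs": {"plan": [[[0,-0.0017,0,0,0,0,1],[0,-0.0033,0,0,0,0,1],[0,-0.0033,0,0,0,0,1]]]}}

```text
time_s: 4.2
ee_pos: [0.4599, -0.0557, 0.1282]
eef_rot: [3.133, 0.001, 1.493]
force: [25.9, 2.9, -11.8]
grip_width: 0.0093
grip_force: 25.0
```

Scaled: -120 mm / 600 = -0.2, -110 mm / 600 = -0.1833.

Call:
{"fn": "arm_command", "kwargs": {"plan": [[[0,0.0017,0,0,0,0,0.6],[0,0.0017,0,0,0,0,0.25],[0,0.0017,0,0,0,0,0.25],[0,0.0017,-0.0667,0,0,0,0.25],[0,0.0017,-0.1417,0,0,0,0.0],[0,0.0017,-0.1833,0,0,0,-0.5],[0,-0.0667,-0.2,0,0,0,-1],[0,-0.1333,-0.2,0,0,0,-1]]]}}

```text
time_s: 5.0
ee_pos: [0.376, -0.0492, 0.2482]
eef_rot: [3.14, 0.002, 1.493]
force: [-0.3, -0.9, 0.8]
grip_width: 0.0636
grip_force: 0.0
```

Run:
```python
from h import *
im,d=snap('top','t1',(170,120,450,330),2.8);snap('side','s1',(170,120,450,330),2.8)
```

```text
(no output)
```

View pics/t1.png

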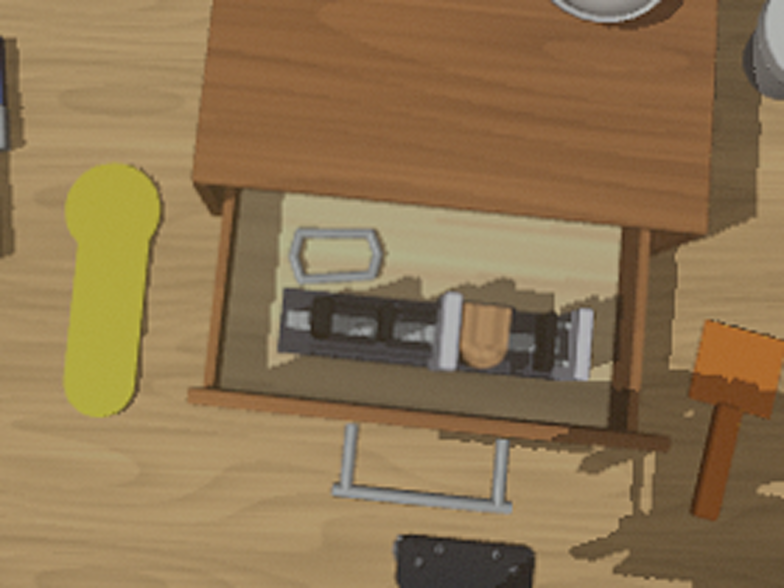

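View pics/s1.png

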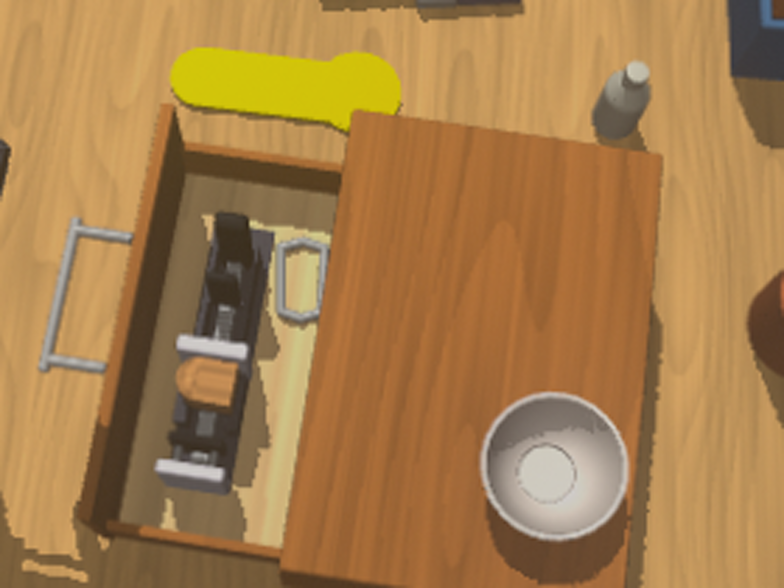

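The drawer is open. Top crop: grip at (322,318), trigger at (385,322), fixed jaw at (450,330), heel at (487,335), pad at (545,342), moving jaw at (582,345). Side crop: grip at (233,230), trigger at (223,283), fixed jaw at (212,348).

```bash
cat >> h.py <<'E'
def cloud(n,d):
    i=cams.camera_info(n);vv,uu=np.mgrid[0:420,0:560]
    K=np.array([[i['fx'],0,i['cx']],[0,i['fy'],i['cy']],[0,0,1]])
    p=cv2.undistortPoints(np.stack([uu.ravel(),vv.ravel()],1).astype(float)[:,None],K,np.array(i['dist_coeffs'],float))[:,0]
    T=np.linalg.inv(np.array(i['world_to_cam']))
    return (np.c_[p,np.ones(len(p))]*d.ravel()[:,None])@T[:3,:3].T+T[:3,3]
YAW=-.079;C0=np.array([.5843,-.065,.018])
def toclamp(P): return R.from_euler('z',YAW).inv().apply(P-C0)
def toworld(p): return R.from_euler('z',YAW).apply(p)+C0
def tops(n,d):
    p=toclamp(cloud(n,d))*1000
    for nm,z,(y0,y1) in(('grip',122,(70,110)),('trig',122,(15,68)),('fixjaw',90,(-45,5)),('movjaw',80,(-150,-75)),('pad',88,(-125,-60))):
        s=p[(abs(p[:,2]-z)<6)&(p[:,1]>y0)&(p[:,1]<y1)&(abs(p[:,0])<45)]
        if len(s)>3: print(n,nm,len(s),'mean',s.mean(0).round(1),'x',np.percentile(s[:,0],[3,97]).round(1),'y',np.percentile(s[:,1],[3,97]).round(1),'zmax',s[:,2].max().round(1))
E
python3 - <<'E'
from h import *
for n,f in(('top','t1'),('side','s1')): tops(n,np.load('/tmp/%s.npz'%f)['d'])
delta(toworld([0,.062,.25-.018]),[np.pi,0,-.079])
delta(toworld([0,.062,.25-.018]),[np.pi,0,np.pi-.079])
E
```

```text
top grip 94 mean [1.000e-01 8.450e+01 1.215e+02] x [-11.9  12.7] y [77.3 91.6] zmax 126.2
top trig 61 mean [  1.4  35.8 121.5] x [-11.1  13.5] y [30.9 40.4] zmax 126.9
top fixjaw 302 mean [  0.7 -22.9  88. ] x [-26.   27.7] y [-43.2  -9.1] zmax 94.4
top movjaw 66 mean [ 1.000e-01 -1.015e+02  8.100e+01] x [-25.4  25.3] y [-113.5  -87.4] zmax 86.0
top pad 252 mean [ 1.00e-01 -1.08e+02  8.87e+01] x [-24.8  24.9] y [-123.5  -87.9] zmax 93.3
side grip 76 mean [ -0.   83.5 121.1] x [-12.4  13. ] y [76.7 91. ] zmax 127.1
side trig 52 mean [  0.7  34.7 121. ] x [-11.7  12. ] y [30.3 39.9] zmax 124.8
side fixjaw 233 mean [  0.9 -22.3  88.3] x [-26.7  27.2] y [-43.4  -9.5] zmax 94.7
side movjaw 43 mean [  -2.2 -109.6   81.5] x [-25.5  24.3] y [-124.2  -93.2] zmax 86.0
side pad 221 mean [   0.2 -107.4   88.9] x [-25.6  24.5] y [-124.1  -77.1] zmax 94.0
t 5.1 d mm [ 62.4 211.   -2.1] rot [2.1000e-03 6.0000e-04 1.5716e+00]
t 5.1 d mm [ 62.4 211.   -2.1] rot [-6.00e-04  2.10e-03 -1.57e+00]
```

Scaled: 211 mm / 600 = 0.3517, 193 mm / 600 = 0.3217, 1.571 rad / 3.1416 = 0.5001.

Call:
{"fn": "arm_command", "kwargs": {"plan": [[[0.0083,0.03,0,0,0,0.0417,-0.7],[0.0167,0.0583,0,0,0,0.0834,-0.7],[0.025,0.0883,0,0,0,0.1251,-0.7],[0.035,0.1167,0,0,0,0.1668,-0.7],[0.0433,0.1467,0,0,0,0.2085,-0.7],[0.0517,0.175,0,0,0,0.2502,-0.7],[0.06,0.205,0,0,0,0.2916,-0.7],[0.0683,0.2333,0,0,0,0.3333,-0.7],[0.0783,0.2633,0,0,0,0.375,-0.7],[0.0867,0.2917,0,0,0,0.4167,-0.7],[0.095,0.3217,0,0,0,0.4584,-0.7],[0.104,0.3517,-0.0033,0.0006,0.0003,0.5001,-0.7]]], "squeeze": 16}}

```text
time_s: 6.3
ee_pos: [0.5929, -0.0033, 0.2485]
eef_rot: [-3.141, 0.002, -0.084]
force: [0.0, -0.5, -0.5]
grip_width: 0.0797
grip_force: 0.0
```

Run:
```python
from h import *
im,d=snap('side','s2');tops('side',d);snap('top','t2')
delta(toworld([0,.062,.105-.019]),[np.pi,0,-.079]);print(ctrl.get_obs()['grip_width'])
```

```text
side trig 52 mean [  0.3  34.8 120.6] x [-11.8  12. ] y [30.4 40.2] zmax 126.6
side fixjaw 226 mean [  0.7 -22.2  88.2] x [-26.7  27.1] y [-42.6  -9.7] zmax 94.7
side movjaw 56 mean [   1.2 -107.4   81.7] x [-22.7  23.5] y [-124.  -89.] zmax 85.9
side pad 222 mean [   0.3 -108.    88.5] x [-25.4  25. ] y [-123.6  -87.7] zmax 93.9
t 6.4 d mm [ -3.9   0.4 144.3] rot [-0.0006  0.0016 -0.0019]
0.0794754859630525
```

Scaled: 144 mm / 600 = 0.24, 138 mm / 600 = 0.23.

Call:
{"fn": "arm_command", "kwargs": {"plan": [[[-0.005,0,0.05,0,0,0,-0.7],[-0.0067,0,0.1083,0,0,0,-0.7],[-0.0067,0,0.1667,0,0,0,-0.7],[-0.0067,0,0.2083,0,0,0,-0.7],[-0.0067,0,0.23,0,0,0,-0.7],[-0.0067,0,0.24,0,0,0,-0.7],[-0.0067,0,0.24,0,0,0,-0.7]]]}}

```text
time_s: 7.1
ee_pos: [0.588, -0.0031, 0.1055]
eef_rot: [-3.141, 0.0, -0.077]
force: [0.3, 0.4, 1.9]
grip_width: 0.0796
grip_force: 0.0
```

Run:
```python
from h import *
im,d=snap('side','s3',(190,130,390,300),3.5);tops('side',d);
delta(toworld([0,.062,.105-.019]),[np.pi,0,-.079]);o=ctrl.get_obs();print(o['grip_width'],o['force'])
```

```text
side fixjaw 233 mean [  0.4 -22.4  88.2] x [-26.8  27. ] y [-42.4  -9.7] zmax 94.7
side movjaw 54 mean [   0.7 -108.5   81.4] x [-22.7  25.3] y [-124.   -87.7] zmax 86.0
side pad 214 mean [ 1.000e-01 -1.078e+02  8.860e+01] x [-25.6  25.1] y [-123.7  -87.5] zmax 93.9
t 7.15 d mm [0.9 0.  2.2] rot [-0.0006 -0.0008  0.0015]
0.07992206216073285 [-0.31766048 -0.80520451 -0.49801415]
```

View pics/s3.png

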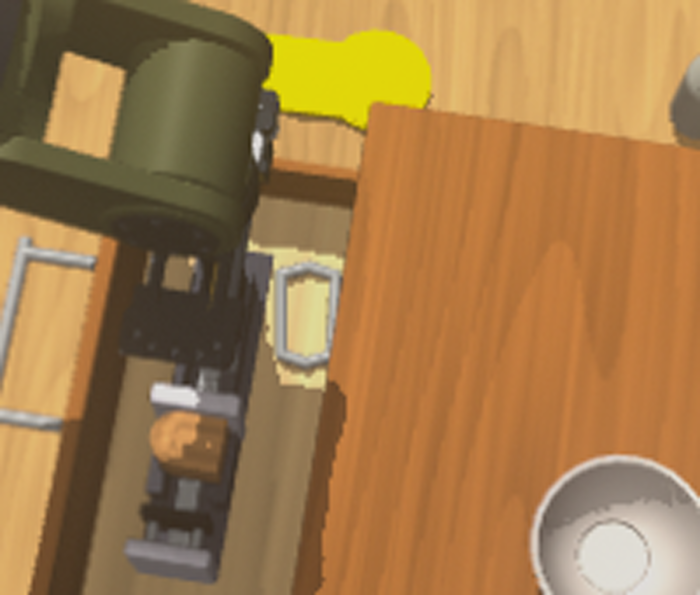

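The side crop shows the clear chain: fixed jaw at (195,398), heel at (190,440), pad at (175,515), moving jaw at (170,555). The pad is about 29 mm short of the heel.

Scaled: -11 mm / 600 = -0.0183, -10 mm / 600 = -0.0167.

Call:
{"fn": "arm_command", "kwargs": {"plan": [[[0,0,0.0033,0,0,0,-0.36],[0,0,0.0033,0,0,0,-0.36],[0,-0.0033,0.0033,0,0,0,-0.23],[0,-0.0083,0.0033,0,0,0,-0.1],[0,-0.0133,0.0033,0,0,0,0.02],[0,-0.0167,0.0033,0,0,0,0.12],[0,-0.0183,0.0033,0,0,0,0.15],[0,-0.0183,0.0033,0,0,0,0.15],[0,-0.0183,0.0033,0,0,0,0.15]]], "squeeze": 16}}

```text
time_s: 8.05
ee_pos: [0.5891, 0.0069, 0.104]
eef_rot: [3.14, -0.001, -0.078]
force: [-0.6, -8.4, 1.0]
grip_width: 0.0398
grip_force: 4.1
```

Run:
```python
from h import *
im,d=snap('side','s4');tops('side',d);
o=ctrl.get_obs();print(toclamp(o['ee_pos'])*1000,o['grip_width'],o['grip_force'],o['force'])
```

```text
side grip 4 mean [ -5.2  80.6 121.1] x [-8.3 -1.8] y [79.8 81.2] zmax 122.5
side fixjaw 228 mean [  0.8 -21.8  87.9] x [-26.9  26.8] y [-42.7  -9.4] zmax 94.7
side movjaw 29 mean [  3.7 -99.6  81.5] x [-25.2  27.2] y [-103.6  -75.2] zmax 85.7
side pad 198 mean [ -0.1 -88.9  88.5] x [-25.6  24.5] y [-103.1  -68.3] zmax 93.7
[-0.91445444 72.01285684 85.95161954] 0.040344541352000544 4.0868134796619415 [-1.1423186  -7.62595155  2.11776886]
```

Scaled: 10 mm / 600 = 0.0167, 8 mm / 600 = 0.0133.

Call:
{"fn": "arm_command", "kwargs": {"plan": [[[0,0.0033,0,0,0,0,0.0],[0,0.0083,0,0,0,0,-0.15],[0,0.0133,0,0,0,0,-0.28],[0,0.0167,0,0,0,0,-0.4],[0,0.0167,0,0,0,0,-0.4],[0,0.0167,0,0,0,0,-0.4]]]}}

```text
time_s: 8.7
ee_pos: [0.5881, -0.0021, 0.1034]
eef_rot: [-3.141, 0.0, -0.078]
force: [-0.1, -3.3, 2.3]
grip_width: 0.0659
grip_force: 1.4
```

Run:
```python
from h import *
im,d=snap('side','s5');tops('side',d);
o=ctrl.get_obs();print(toclamp(o['ee_pos'])*1000,o['grip_width'],o['grip_force'],o['force'])
```

```text
side fixjaw 235 mean [  0.3 -22.1  88.2] x [-26.3  27.3] y [-42.3  -9.5] zmax 95.5
side movjaw 28 mean [   2.  -100.6   81.2] x [-25.   27.4] y [-103.3  -88.1] zmax 85.9
side pad 196 mean [ -0.2 -89.3  88.7] x [-25.2  25. ] y [-103.1  -69.1] zmax 93.7
[-1.18341219 63.1126993  85.38707235] 0.06583872808311057 1.451696790754795 [ 0.92583498 -2.12231423  2.82757765]
```

Call:
{"fn": "arm_command", "kwargs": {"plan": [[[0,0.0025,0,0,0,0,-0.45],[0,0.0025,0,0,0,0,-0.45],[0,0.0008,0,0,0,0,-0.32],[0,-0.0017,0,0,0,0,-0.23],[0,-0.005,0,0,0,0,-0.15],[0,-0.0083,0,0,0,0,-0.06],[0,-0.0092,0,0,0,0,-0.06],[0,-0.0092,0,0,0,0,-0.06]]], "squeeze": 16}}

```text
time_s: 9.55
ee_pos: [0.5883, 0.0028, 0.1031]
eef_rot: [3.141, 0.001, -0.078]
force: [-0.7, -7.4, -1.7]
grip_width: 0.0501
grip_force: 3.7
```

Run:
```python
from h import *
im,d=snap('side','s6',(220,220,280,305),7);tops('side',d);
o=ctrl.get_obs();print(toclamp(o['ee_pos'])*1000,o['grip_width'],o['grip_force'],o['force'])
```

```text
side grip 5 mean [ -5.8  76.7 118. ] x [-10.3  -1.4] y [76.3 77.1] zmax 119.7
side fixjaw 244 mean [  0.7 -22.6  88.1] x [-26.5  27.1] y [-42.8  -9.5] zmax 94.4
side movjaw 25 mean [  1.6 -93.3  81.2] x [-24.9  24.9] y [-94.4 -89.5] zmax 85.8
side pad 206 mean [ -0.7 -80.2  88.9] x [-24.8  24.3] y [-94.1 -61. ] zmax 94.0
[-1.40676223 67.90277091 85.06174586] 0.05010984848357725 3.6286700516939163 [-0.22473802 -7.13992838 -1.97431958]
```

View pics/s6.png

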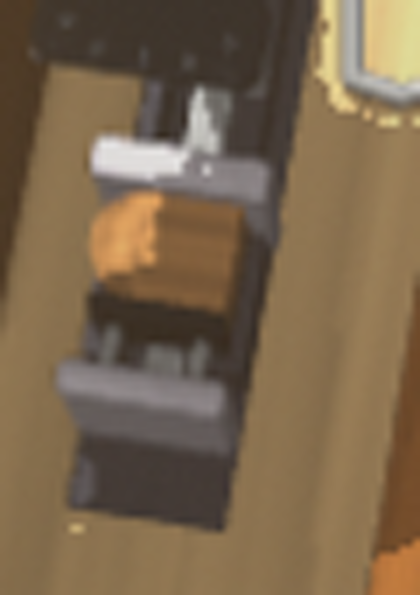

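The crop shows the pad (160,325) just reaching the heel (165,255), with the plungers still extended to the jaw (145,390). I have about 8 mm left to go in this stroke.

Scaled: -3.7 mm / 600 = -0.0062, -3 mm / 600 = -0.005.

Call:
{"fn": "arm_command", "kwargs": {"plan": [[[0,-0.0017,0,0,0,0,-0.02],[0,-0.0033,0,0,0,0,0.02],[0,-0.005,0,0,0,0,0.06],[0,-0.0062,0,0,0,0,0.08],[0,-0.0062,0,0,0,0,0.08],[0,-0.0062,0,0,0,0,0.08]]], "squeeze": 20}}

```text
time_s: 10.2
ee_pos: [0.5885, 0.0057, 0.1031]
eef_rot: [3.14, 0.001, -0.079]
force: [-0.5, -12.3, -1.3]
grip_width: 0.0437
grip_force: 6.2
```

Run:
```python
from h import *
im,d=snap('side','s7',(220,220,280,305),7);tops('side',d);
o=ctrl.get_obs();print(toclamp(o['ee_pos'])*1000,o['grip_width'],o['grip_force'],o['force'])
```

```text
side grip 8 mean [ -6.5  78.2 121.5] x [-12.6   0.9] y [76.5 79.6] zmax 124.3
side fixjaw 222 mean [  0.1 -22.   88.3] x [-26.5  26.5] y [-42.3  -9.6] zmax 94.5
side movjaw 27 mean [ -3.6 -87.3  80.3] x [-28.   25.9] y [-88.9 -78.3] zmax 86.0
side pad 204 mean [ -0.5 -76.7  88.9] x [-26.   24.9] y [-88.5 -61. ] zmax 93.6
[-1.37340792 70.8172688  85.07276783] 0.043176097018121154 6.14827036857605 [ -1.74791547 -11.80476155  -1.8644111 ]
```

View pics/s7.png

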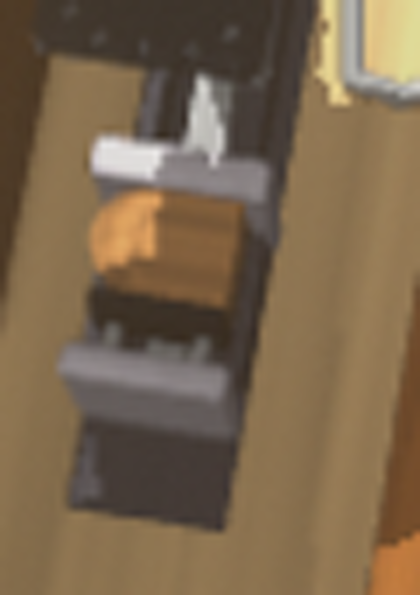

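Scaled: -2 mm / 600 = -0.0033, -1.5 mm / 600 = -0.0025.

Call:
{"fn": "arm_command", "kwargs": {"plan": [[[0,-0.0008,0,0,0,0,0.1],[0,-0.0017,0,0,0,0,0.12],[0,-0.0025,0,0,0,0,0.13],[0,-0.0033,0,0,0,0,0.14],[0,-0.0033,0,0,0,0,0.14],[0,-0.0033,0,0,0,0,0.14]]], "squeeze": 20}}

```text
time_s: 10.85
ee_pos: [0.5886, 0.0072, 0.103]
eef_rot: [3.139, 0.001, -0.079]
force: [-2.1, -16.3, -1.6]
grip_width: 0.0403
grip_force: 7.9
```

Run:
```python
from h import *
im,d=snap('side','s8',(220,220,280,305),7);tops('side',d);
o=ctrl.get_obs();print(toclamp(o['ee_pos'])*1000,o['grip_width'],o['grip_force'],o['force'])
```

```text
side grip 4 mean [ -4.5  80.6 121.5] x [-8.6  0.2] y [79.2 81.2] zmax 125.6
side fixjaw 245 mean [ -0.1 -22.6  88.1] x [-26.5  26.9] y [-42.4  -9.2] zmax 95.2
side movjaw 31 mean [  1.3 -84.9  80.9] x [-24.2  27. ] y [-86.3 -76.5] zmax 85.9
side pad 194 mean [ -1.3 -75.2  88.8] x [-25.7  23.5] y [-85.8 -60.9] zmax 93.9
[-1.39836779 72.32755693 85.02495414] 0.04040618905306889 7.865951657295227 [ -1.4861554  -16.65013764  -1.16725183]
```

Scaled: -1.2 mm / 600 = -0.002, -1 mm / 600 = -0.0017.

Call:
{"fn": "arm_command", "kwargs": {"plan": [[[0,-0.0008,0,0,0,0,0.14],[0,-0.0017,0,0,0,0,0.15],[0,-0.002,0,0,0,0,0.15],[0,-0.002,0,0,0,0,0.15]]], "squeeze": 20}}

```text
time_s: 11.3
ee_pos: [0.5886, 0.0073, 0.103]
eef_rot: [3.138, 0.001, -0.079]
force: [-2.5, -23.4, -1.7]
grip_width: 0.0399
grip_force: 11.7
```

Run:
```python
from h import *
im,d=snap('side','s9',(220,220,280,305),7);tops('side',d);
o=ctrl.get_obs();print(toclamp(o['ee_pos'])*1000,o['grip_width'],o['grip_force'],o['force'])
```

```text
side grip 5 mean [ -5.1  81.4 120.5] x [-13.2   0.2] y [80.1 83. ] zmax 122.6
side fixjaw 241 mean [ -0.2 -22.4  88.2] x [-26.   26.2] y [-43.   -9.5] zmax 94.6
side movjaw 24 mean [  1.9 -84.9  80.9] x [-25.5  27.2] y [-86.3 -79.6] zmax 85.9
side pad 195 mean [ -1.2 -75.4  88.6] x [-26.1  25.1] y [-86.  -61.1] zmax 93.8
[-1.35506933 72.41053679 85.03800446] 0.040206603029208005 11.65681779384613 [ -2.28356038 -23.28678067  -0.8361369 ]
```

View pics/s9.png

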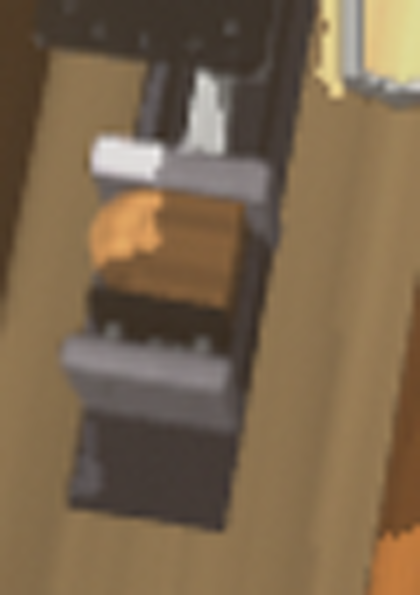

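Scaled: 14 mm / 600 = 0.0233, 13.5 mm / 600 = 0.0225.

Call:
{"fn": "arm_command", "kwargs": {"plan": [[[0,0.0033,0,0,0,0,0.05],[0,0.0083,0,0,0,0,-0.1],[0,0.0133,0,0,0,0,-0.22],[0,0.0183,0,0,0,0,-0.34],[0,0.0225,0,0,0,0,-0.45],[0,0.0233,0,0,0,0,-0.45],[0,0.0233,0,0,0,0,-0.45]]], "squeeze": 18}}

```text
time_s: 12.05
ee_pos: [0.5881, -0.0034, 0.1036]
eef_rot: [-3.141, -0.0, -0.078]
force: [0.2, 0.2, 0.1]
grip_width: 0.0679
grip_force: 0.0
```

```bash
cat >> h.py <<'E'
def chk(f):
    im,d=snap('side',f,(220,220,280,305),7);tops('side',d)
    o=ctrl.get_obs();c=toclamp(o['ee_pos'])*1000;w=o['grip_width']*1000
    Fy=R.from_euler('z',YAW).inv().apply(o['force'])[1];g=o['grip_force']
    print(o['time_s'],c.round(2),'w',round(w,2),'trig face',(c[1]-w/2).round(2),'grip face',(c[1]+w/2).round(2),'Ftrig',g-Fy/2,'Fgrip',g+Fy/2)
E
python3 -c "
from h import *
chk('s10')"
```

```text
side fixjaw 242 mean [  0.1 -22.3  88.1] x [-26.4  27. ] y [-42.9  -9.7] zmax 94.9
side movjaw 23 mean [  2.9 -90.4  80.6] x [-23.5  27.3] y [-91.7 -85.6] zmax 85.7
side pad 200 mean [ -0.3 -78.7  88.9] x [-24.9  24.3] y [-91.2 -60.8] zmax 93.6
12.1 [-1.12 61.76 85.53] w 68.21 trig face 27.66 grip face 95.87 Ftrig -0.27471484464667284 Fgrip 0.27471484464667284
```

Scaled: -5 mm / 600 = -0.0083, -2.5 mm / 600 = -0.0042.

Call:
{"fn": "arm_command", "kwargs": {"plan": [[[0,-0.0008,0,0,0,0,-0.38],[0,-0.0017,0,0,0,0,-0.32],[0,-0.0042,0,0,0,0,-0.26],[0,-0.0067,0,0,0,0,-0.2],[0,-0.0083,0,0,0,0,-0.2],[0,-0.0083,0,0,0,0,-0.2]]], "squeeze": 18}}

```text
time_s: 12.7
ee_pos: [0.5883, 0.0002, 0.1034]
eef_rot: [3.14, 0.0, -0.079]
force: [-0.7, -10.7, 0.3]
grip_width: 0.0568
grip_force: 5.3
```

```bash
python3 -c "
from h import *
chk('s11')"
```

```text
side fixjaw 257 mean [  0.  -23.3  88. ] x [-25.8  27.1] y [-43.8  -9.4] zmax 94.6
side movjaw 25 mean [  1.7 -86.7  80.2] x [-26.5  27.2] y [-88.9 -76.6] zmax 85.9
side pad 205 mean [  0.2 -76.7  89.2] x [-25.3  25. ] y [-88.6 -60.6] zmax 94.0
12.75 [-1.14 65.26 85.42] w 56.23 trig face 37.15 grip face 93.38 Ftrig 10.774124847111622 Fgrip -0.15273539846889062
```

Call:
{"fn": "arm_command", "kwargs": {"plan": [[[0,-0.0012,0,0,0,0,-0.18],[0,-0.0022,0,0,0,0,-0.16],[0,-0.0027,0,0,0,0,-0.14],[0,-0.0027,0,0,0,0,-0.13],[0,-0.0027,0,0,0,0,-0.13]]], "squeeze": 18}}

```text
time_s: 13.25
ee_pos: [0.5884, 0.0011, 0.1034]
eef_rot: [3.139, 0.0, -0.079]
force: [-1.0, -14.2, 0.9]
grip_width: 0.0533
grip_force: 7.3
```

```bash
python3 -c "
from h import *
chk('s12')"
```

```text
side fixjaw 248 mean [  0.6 -22.6  88. ] x [-26.   26.6] y [-42.8  -9.7] zmax 94.9
side movjaw 28 mean [ -1.1 -84.9  81.2] x [-26.8  25.6] y [-86.6 -76.5] zmax 85.9
side pad 190 mean [ -0.9 -75.4  88.7] x [-25.4  24.9] y [-86.1 -60.8] zmax 93.6
13.3 [-1.16 66.25 85.37] w 53.12 trig face 39.68 grip face 92.81 Ftrig 14.64171789767902 Fgrip -0.1367383468405503
```

Call:
{"fn": "arm_command", "kwargs": {"plan": [[[0,0,0,0,0,0,-0.12],[0,0,0,0,0,0,-0.11],[0,0,0,0,0,0,-0.1],[0,0,0,0,0,0,-0.09],[0,0,0,0,0,0,-0.09]]], "squeeze": 18}}

```text
time_s: 13.8
ee_pos: [0.5884, 0.001, 0.1034]
eef_rot: [3.139, 0.0, -0.079]
force: [-2.0, -15.4, -0.1]
grip_width: 0.0514
grip_force: 8.1
```

```bash
python3 -c "
from h import *
chk('s13')"
```

```text
side fixjaw 238 mean [ -0.4 -22.5  87.9] x [-26.1  27.1] y [-43.3  -9.4] zmax 94.9
side movjaw 28 mean [  2.5 -85.1  81.1] x [-24.4  25.3] y [-86.  -81.9] zmax 85.7
side pad 195 mean [ -1.  -74.8  88.7] x [-25.5  24.7] y [-85.5 -60.8] zmax 93.9
13.85 [-1.15 66.15 85.41] w 51.01 trig face 40.65 grip face 91.66 Ftrig 15.472831967295233 Fgrip 0.7581239389170964
```

Call:
{"fn": "arm_command", "kwargs": {"plan": [[[0,0,0,0,0,0,-0.08],[0,0,0,0,0,0,-0.075],[0,0,0,0,0,0,-0.075],[0,0,0,0,0,0,-0.075],[0,0,0,0,0,0,-0.075],[0,0,0,0,0,0,-0.075],[0,0,0,0,0,0,-0.075]]], "squeeze": 18}}

```text
time_s: 14.55
ee_pos: [0.5884, 0.0014, 0.1034]
eef_rot: [3.14, 0.0, -0.079]
force: [-0.7, -14.0, 0.2]
grip_width: 0.0506
grip_force: 9.9
```

```bash
python3 -c "
from h import *
chk('s14')"
```

```text
side fixjaw 238 mean [  0.4 -22.6  88.1] x [-26.2  27. ] y [-43.3  -9.8] zmax 95.4
side movjaw 22 mean [  2.  -84.7  80.6] x [-24.6  26.8] y [-85.7 -81.7] zmax 85.9
side pad 187 mean [ -1.2 -74.7  89. ] x [-25.7  24.6] y [-85.2 -61. ] zmax 93.7
14.6 [-1.12 66.49 85.4 ] w 50.81 trig face 41.08 grip face 91.89 Ftrig 16.347840686253054 Fgrip 3.4591921820130525
```

View pics/s14.png

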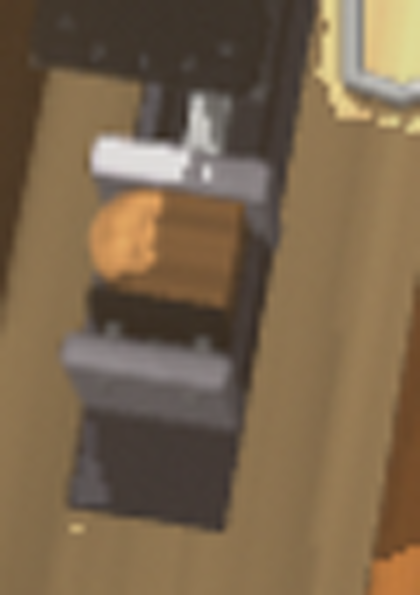

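The pad (160,315) bears on the heel, with a visible gap still left to its jaw (145,365). About 16.5 N on the trigger puts the spring at roughly 8 mm, both fingers are loaded, and the drawer is still fully out.

```bash
python3 -c "
from station import ctrl
print(ctrl.hand_in())"
```

```text
the job is handed in; nothing more can be done
None
```

I handed the job in at about 14.6 s: the drawer is fully open, the pad bears on the heel with its spring compressed about 8 mm of 16 (estimated from trigger force and camera), and the trigger is still held squeezed.

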